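Load a centrifuge bucket

ROBOT

A 6-joint arm with a two-finger parallel gripper is mounted at the origin on the work surface. World frame = base frame: x ahead of the robot, y to its left, z up, the work surface at z = 0. Lengths are in m, angles in rad, forces in N, time in s.
With the tool pointing down it reaches from about 0.275 to 0.725 m from the base axis. Payload 15.9 kg.
Tool frame: the origin (TCP) lies midway between the tips of the shut fingers; the grasp point (between the pads) lies bot.grip_point_offset behind it (bot.grip_point_offset is the distance from the TCP to the grasp point, in m); z points along the fingers, y is the direction in which the jaws open and shut (so a half turn about z gives the same grasp; the last joint's range is limited). The gripper opens to 85 mm and grips with 20 to 120 N. Pads are 22 mm wide; open, the fingers measure 114 mm over their backs; the gripper's body (76 mm by 85 mm) begins 54 mm behind the grasp point. The pads swing forward as they close: fully open they stand 13 mm farther back than shut.
Start: joints at [-1.31, 0.213, -0.034, 1.323, 0, 1.571], TCP at [0.129, -0.483, 0.231] pointing down, gripper open.
Joint ranges: [-2.98, 2.98], [-0.74, 1.72], [-1.14, 1.35], [-2.1, 2.04], [-1.57, 1.44], [-3.14, 3.14]. Speed limits (rad/s): [1.89, 1.89, 2.39, 2.57, 3.14, 3.14].

INTERFACE

Orientations are given as a 3x3 rotation matrix whose columns are the frame's x, y, z axes.
In Python, from cell import readout, camera, camera_model, bot gives the robot as it stands.
- The arm moves only by the shell command python3 -m jog 'ROWS' [FORCE]. ROWS is a JSON object of lists of equal length, an entry for each row: "grip": the closure, from 0 (fully open) to 1 (shut); "slide": the shift along the world's x, y, z in units of 30 mm (1.0 is 30 mm), a list of three; "twist": the turn, a rotation vector about the world's x, y, z in units of 6 degrees (1.0 is 6 degrees), a list of three. In form: {"grip": [grip, ...], "slide": [[dx, dy, dz], ...], "twist": [[wx, wy, wz], ...]}. A call has 1 to 8 rows; each row is the pose to reach, as a shift and turn from the pose measured when the call began; what a row does not reach only later rows make up. A row lasts 1/12 s, in which the tool goes at most 41.7 mm and 7.16 degrees, less where a joint would pass 70% of its speed; a pose out of reach is approached as far as the arm can. A call with a gripper value outside its range is refused whole. The fingers move at their own pace and stop on an object; FORCE is the grip in N (left out, the last holds). Time passes only in rows, so rows that repeat a pose let the fingers close. It gives the time, the measured TCP pose, the force and the opening at its end, in the units of the state.
- readout.observe(): the state, without advancing time (a new reading comes with each control period).
- camera(name): name is "scene" or "top" or "wrist"; returns the picture (420x560x3 uint8, blue, green, red); there is no depth.
- camera_model(name): a dict with "mtx" (3x3 intrinsics, pixels), "extrinsics" (4x4, takes a point from camera to world coordinates); the wrist camera has in their place "tool_from_camera" (4x4, takes a point from camera to tool coordinates, whose origin is the TCP and whose axes are the flange's). Camera axes: x right, y down, z forward; pixel columns grow to the right and rows downward; lengths in m; the calibration is good to about 2 mm. A picture is of the moment at which its call begins: read the wrist's pose just before it. camera_model takes no time and is no camera call.
- bot.close_job(): hands the job in, once; it reports no verdict.
The state is a dict: "t": time; "qpos": joint angles; "joint_velocities": joint speeds; "joint_torque": joint torques, N m; "tcp_pos": TCP position; "tool_rot": TCP orientation; "ft_force": force on the tool from outside, world axes, zero at the start; "torque": the same for the moment, N m; "finger_gap": opening from 0.0 (shut) to 1.0 (fully open).
Only numpy, scipy, OpenCV 4.12 (cv2) and the standard library are available. Lean on these libraries where they do the work, as an engineer would, in place of code of your own. Each camera call takes 0.05 s, during which the arm holds its last target. There are 200 camera calls.

TASK

Load the centrifuge bucket for a spin, one piece at a time and in this order: stand the wide adapter in the bucket, the narrow adapter inside the wide one, the sample tube inside the narrow one, and last put the cap over the tube so that it sits level on the narrow adapter's rim, roughly centred. Each piece must go fully down and be let go before the next. Keep the sample tube upright all the time, and do not disturb the jar, the marker pen and the carton.

Things in the scene. Friction and masses are not known exactly. Their poses are not given: they have to be found in the camera images.
- bucket: The target: round aluminium centrifuge bucket with two short steel pivot studs (18 mm thick, sticking out 9 mm, 44 mm up) on opposite sides, fixed to the bench, open at the top. 92 mm outside diameter, 84 mm inside diameter, 64 mm tall; its inner floor (black rubber) is 24 mm above its underside. Origin: centre of its underside on the bench, z up; y runs through the studs.
- wide_adapter: Wide adapter: grey plastic open cup with plain straight sides, loose, standing upright. 68 mm outside diameter, 60 mm inside, 75 mm tall, floor 5 mm thick; about 110 g. Origin: centre of its underside, z up along its axis.
- narrow_adapter: Narrow adapter: grey plastic open cup with straight sides, slimmer and taller than the wide one, loose, standing upright. 46 mm outside diameter, 38 mm inside, 100 mm tall, floor 5 mm thick; about 90 g. Origin: centre of its underside, z up along its axis.
- sample_tube: Sample tube: solid closed flat-bottomed grey tube with a black screw top (the top 24 mm), the slimmest and tallest thing, loose, standing upright. 26 mm diameter all the way, 127 mm tall; about 70 g. Origin: centre of its underside, z up along its axis.
- cap: Cap: short grey plastic dome cap, an upside-down cup with a closed top and an open underside, loose, standing on its open rim. 46 mm outside diameter (the topmost 6 mm taper to 40 mm), 42 mm tall, hollow from below: 38 mm deep, 38 mm wide over the first 36 mm; about 50 g. Origin: centre of its open lower rim, z up.
- jar: Bystander: small closed brown glass jar, 48 mm diameter, 55 mm tall. Origin: centre of its underside.
- marker: Bystander: black marker pen lying on the bench, 135 mm long, 16 mm thick, 19 mm high at its clip. Origin: middle of its underside, x along it.
- carton: Bystander: cardboard carton, 70 x 150 x 61 mm tall. Origin: centre of its underside, y along its long side.
There are look-alikes about, which are no part of the job. What is shaped like the cap but yellow is not meant.

How it is judged:
On the way, in this order (a step that is already met when the one before it is completed fails the run):
1. the wide adapter stands in the bucket, let go (horizontal distance between wide_adapter and bucket below 0.011 m and z of wide_adapter in the frame of bucket between 0.02 and 0.028 m and angle between wide_adapter's own z axis and vertical below 0.08 rad and contact force between the fingers and wide_adapter below 0.2 N and linear speed of wide_adapter below 0.03 m/s), for 0.2 s.
2. the narrow adapter stands in the wide adapter, let go (horizontal distance between narrow_adapter and wide_adapter below 0.01 m and z of narrow_adapter in the frame of wide_adapter between 0.001 and 0.009 m and angle between narrow_adapter's own z axis and vertical below 0.08 rad and contact force between the fingers and narrow_adapter below 0.2 N and linear speed of narrow_adapter below 0.03 m/s), for 0.2 s.
3. the sample tube stands in the narrow adapter, let go (horizontal distance between sample_tube and narrow_adapter below 0.009 m and z of sample_tube in the frame of narrow_adapter between 0.001 and 0.009 m and angle between sample_tube's own z axis and vertical below 0.08 rad and contact force between the fingers and sample_tube below 0.2 N and linear speed of sample_tube below 0.03 m/s), for 0.2 s.
4. the cap sits over the tube on the narrow adapter's rim, let go (horizontal distance between cap and narrow_adapter below 0.01 m and z of cap in the frame of narrow_adapter between 0.096 and 0.104 m and angle between cap's own z axis and vertical below 0.08 rad and contact force between the fingers and cap below 0.2 N and linear speed of cap below 0.03 m/s), for 0.2 s.
At the end, for the whole second after the job is handed in: Wide adapter on the bucket's floor (centred within 11 mm), narrow adapter on the wide one's floor (10 mm), tube on the narrow one's floor (9 mm), cap on the narrow adapter's rim (10 mm); heights within 4 mm, all upright within 0.08 rad and at rest (below 0.02 m/s) (horizontal distance between wide_adapter and bucket below 0.011 m and z of wide_adapter in the frame of bucket between 0.02 and 0.028 m and angle between each of wide_adapter, narrow_adapter, sample_tube, cap's own z axis and vertical below 0.08 rad and horizontal distance between narrow_adapter and wide_adapter below 0.01 m and z of narrow_adapter in the frame of wide_adapter between 0.001 and 0.009 m and horizontal distance between sample_tube and narrow_adapter below 0.009 m and z of sample_tube in the frame of narrow_adapter between 0.001 and 0.009 m and horizontal distance between cap and narrow_adapter below 0.01 m and z of cap in the frame of narrow_adapter between 0.096 and 0.104 m and linear speed of each of wide_adapter, narrow_adapter, sample_tube, cap below 0.02 m/s); the robot touches nothing.
It fails at once if the sample tube is tilted more than 0.5 rad (about 29 degrees) (angle between sample_tube's own z axis and vertical above 0.5 rad).
It fails at once if the jar is moved more than 25 mm (distance of jar from where it was at the start of the episode above 0.025 m).
It fails at once if the marker is moved more than 25 mm (distance of marker from where it was at the start of the episode above 0.025 m).
It fails at once if the carton is moved more than 25 mm (distance of carton from where it was at the start of the episode above 0.025 m).
It also fails if it takes over 118 s, if anything falls off the work surface, if the arm or the gripper's body presses on something with over 40 N, if the wrist force passes 120 N, or if a joint passes its speed limit or range.

## Working session

There is one attempt and no reset: what is moved stays moved. The work goes in short steps, Python scripts to look and compute and a shell command to move; the robot and the scene stay as the last step left them, time stands still between calls to the robot, and variables do not carry over. Pictures are saved under pics/ and viewed, about 12 in all and at most 16, crops included, and the job is handed in when it is done.

```bash
mkdir -p pics; ls; cat > h.py <<'E'
import numpy as np, cv2
from cell import readout, camera, camera_model, bot
def ray(m,T,u,v):
    d=T[:3,:3]@np.linalg.inv(np.array(m))@np.array([u,v,1.]); return T[:3,3],d
def pt(name,u,v,z,T=None):
    c=camera_model(name)
    if T is None: T=np.array(c["extrinsics"])
    o,d=ray(c["mtx"],np.array(T),u,v); return o+d*(z-o[2])/d[2]
def wristT(s):
    T=np.eye(4);T[:3,:3]=np.array(s["tool_rot"]);T[:3,3]=s["tcp_pos"]
    return T@np.array(camera_model("wrist")["tool_from_camera"])
def proj(name,p,T=None):
    c=camera_model(name)
    if T is None: T=np.array(c["extrinsics"])
    q=np.linalg.inv(T)@np.append(p,1); q=np.array(c["mtx"])@q[:3]; return q[:2]/q[2]
E
python3 - <<'E'
from h import *
s=readout.observe();print(s,bot.grip_point_offset)
for n in("scene","top"):
    c=camera_model(n);print(n,np.array(c["mtx"]).round(1).tolist(),np.array(c["extrinsics"]).round(3).tolist())
print(camera_model("wrist"))
cv2.imwrite("pics/top1.png",cv2.resize(camera("top"),(800,600)))
cv2.imwrite("pics/scene1.png",cv2.resize(camera("scene"),(800,600)))
E
```

```text
pics
{'t': 0.0, 'qpos': array([-1.31002813e+00,  2.13376606e-01, -3.50728314e-02,  1.32352246e+00,
       -3.22065465e-05,  1.57080686e+00]), 'joint_velocities': array([-0.00055728,  0.00065982,  0.0005746 , -0.00084221, -0.00186765,
        0.00089914]), 'joint_torque': array([-1.64394245e-03, -6.86147547e+01,  4.87126958e+01,  1.74361642e-02,
       -2.09520240e-04, -8.17007304e-06]), 'tcp_pos': array([ 0.12880912, -0.48275214,  0.23080051]), 'tool_rot': array([[ 9.66194910e-01,  2.57812497e-01, -3.34205262e-04],
       [ 2.57812712e-01, -9.66194253e-01,  1.12751827e-03],
       [-3.22189026e-05, -1.17556478e-03, -9.99999309e-01]]), 'ft_force': array([ 0.40706337, -1.77526209,  0.26247154]), 'torque': array([-0.03341737,  0.01687332,  0.03556081]), 'finger_gap': 1.0013199245918611} 0.0187
scene [[504.2, 0.0, 276.3], [0.0, 504.2, 217.0], [0.0, 0.0, 1.0]] [[0.515, 0.733, -0.445, 1.147], [0.857, -0.435, 0.276, -0.372], [0.009, -0.523, -0.852, 1.162], [0.0, 0.0, 0.0, 1.0]]
top [[413.3, 0.0, 277.0], [0.0, 413.3, 209.4], [0.0, 0.0, 1.0]] [[0.017, -0.995, 0.101, 0.427], [-1.0, -0.015, 0.025, -0.011], [-0.024, -0.102, -0.995, 1.072], [0.0, 0.0, 0.0, 1.0]]
{'mtx': array([[353.49901154,   0.        , 278.75153819],
       [  0.        , 353.49901154, 211.39160869],
       [  0.        ,   0.        ,   1.        ]]), 'tool_from_camera': array([[-1.31920614e-03, -9.56628311e-01, -2.91308316e-01,
         7.23711116e-02],
       [ 9.99999130e-01, -1.26391626e-03, -3.77973811e-04,
        -3.90256180e-04],
       [-6.60886810e-06, -2.91308561e-01,  9.56629146e-01,
        -1.42513566e-01],
       [ 0.00000000e+00,  0.00000000e+00,  0.00000000e+00,
         1.00000000e+00]])}
```

View pics/top1.png

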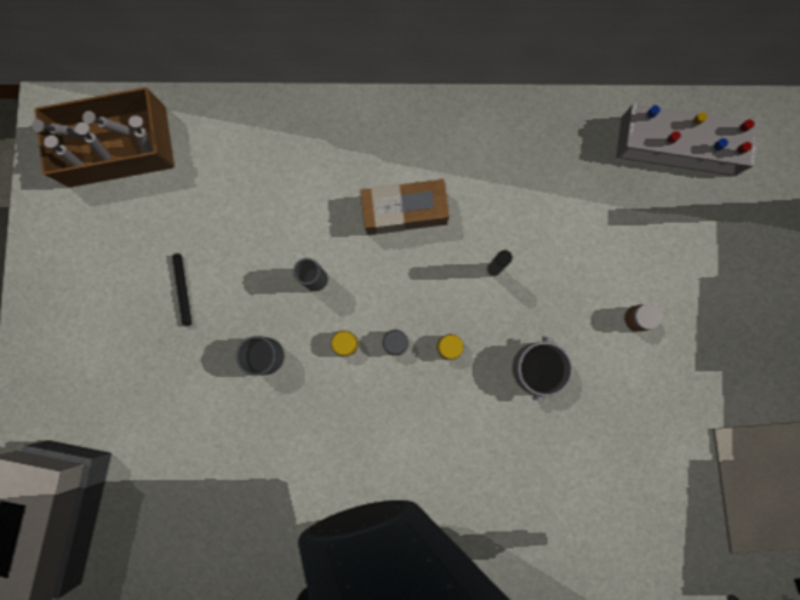

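View pics/scene1.png

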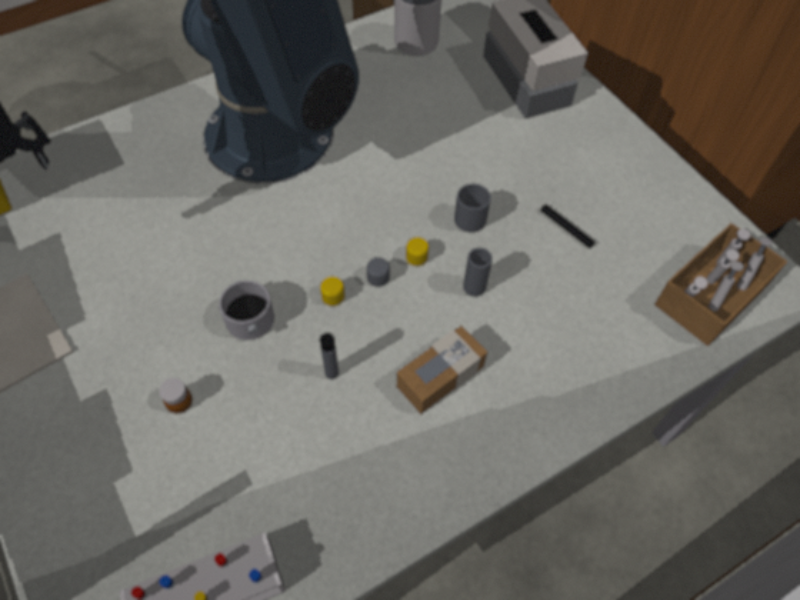

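Top view: wide adapter rim ≈(262,355), narrow adapter rim ≈(308,270), tube top ≈(503,258), grey cap ≈(395,342) between two yellow look-alikes (344,343) and (450,346), bucket rim ≈(543,368), jar (643,318), pen (181,290), carton (405,205). The grey one fits the cap description. I'll enlarge to confirm this and measure.

```bash
python3 - <<'E'
from h import *
t=camera("top"); a=cv2.resize(t[165:290,150:410],(780,375),interpolation=cv2.INTER_CUBIC)
s=camera("scene"); b=cv2.resize(s[125:200,230:360],(390,225),interpolation=cv2.INTER_CUBIC)
b2=cv2.resize(s[190:275,150:280],(390,225),interpolation=cv2.INTER_CUBIC)
m=np.vstack([a,np.hstack([b,b2])]); m=np.clip(m*1.6,0,255).astype(np.uint8)
cv2.imwrite("pics/crop1.png",m)
E
```

```text
(no output)
```

View pics/crop1.png

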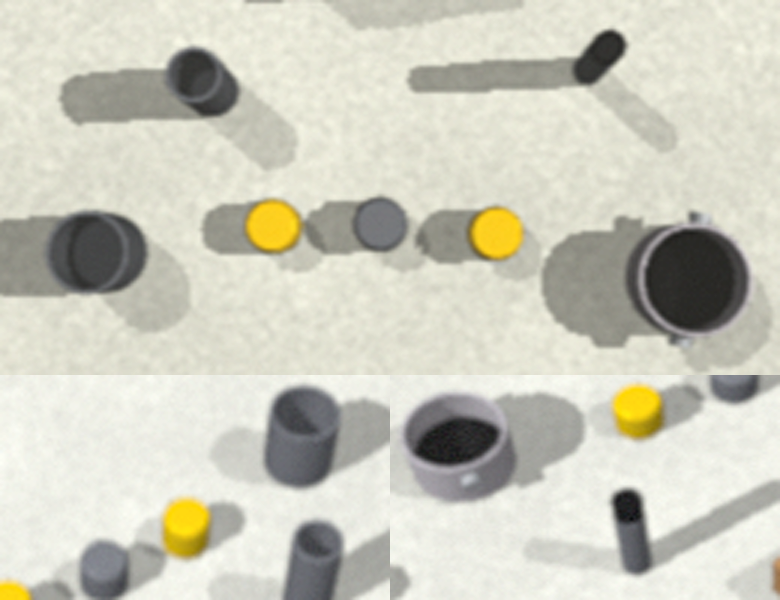

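```bash
python3 - <<'E'
from h import *
for n,u,v,z,r in [("wide",89.5,252,.075,.034),("narrow",195,75,.1,.023),("tube",609,46,.127,.013),("cap",380,224,.04,.022),("bucket",694,279.5,.064,.046)]:
    p=pt("top",150+u/3,165+v/3,z); e=[]
    for d in ([r,0,0],[-r,0,0],[0,r,0],[0,-r,0]): e.append(((proj("top",p+d)-[150,165])*3).round(0).tolist())
    b=((proj("top",p-[0,0,z])-[150,165])*3).round(0)
    sc=(proj("scene",p)); print(n,p.round(4),"r",np.hypot(*p[:2]).round(3),e,"base",b,"scene800",(sc*800/560).round(0))
E
```

```text
wide [0.4288 0.2468 0.075 ] r 0.495 [[91.0, 210.0], [88.0, 295.0], [48.0, 251.0], [132.0, 253.0]] base [112. 253.] scene800 [471. 195.]
narrow [0.5701 0.1618 0.1   ] r 0.593 [[196.0, 46.0], [194.0, 104.0], [166.0, 75.0], [224.0, 75.0]] base [215.  92.] scene800 [478. 256.]
tube [ 0.593  -0.1614  0.127 ] r 0.615 [[609.0, 29.0], [609.0, 63.0], [592.0, 46.0], [626.0, 46.0]] base [586.  71.] scene800 [325. 337.]
cap [0.4561 0.0143 0.04  ] r 0.456 [[380.0, 198.0], [380.0, 251.0], [354.0, 224.0], [407.0, 224.0]] base [381. 225.] scene800 [376. 264.]
bucket [ 0.4152 -0.2391  0.064 ] r 0.479 [[694.0, 222.0], [694.0, 337.0], [636.0, 278.0], [752.0, 281.0]] base [677. 278.] scene800 [243. 299.]
```

Grey cap (380,224 in crop) lies between the two yellow ones; all projected rim sizes and the scene-camera projections match (wide 0.429,0.247; narrow 0.570,0.162; tube 0.593,-0.161; cap 0.456,0.014; bucket 0.415,-0.239). Next, moving out with jaws turned along x.

```bash
python3 -m jog '{"grip":[0,0,0,0,0,0,0,0],"slide":[[8.3,5,0],[8.3,5,0],[8.3,5,0],[8.3,5,0],[8.3,5,0],[8.3,5,0],[8.3,5,0],[8.3,5,0]],"twist":[[0,0,12.5],[0,0,12.5],[0,0,12.5],[0,0,12.5],[0,0,12.5],[0,0,12.5],[0,0,12.5],[0,0,12.5]]}' 40; python3 -c "
from h import *
s=readout.observe();R=s['tool_rot'];print(s['tcp_pos'].round(4),np.degrees(np.arctan2(R[1,0],R[0,0])),s['finger_gap'])"
```

```text
t: 0.87
tcp_pos: [0.3826, -0.3293, 0.2306]
tool_rot: [[0.294, 0.956, 0.0], [0.956, -0.294, 0.001], [0.001, 0.0, -1.0]]
ft_force: [-0.5, -0.4, -0.6]
finger_gap: 1.001
[ 0.3826 -0.3293  0.2306] 72.89417587690102 1.0011936353079591
```

```bash
python3 -m jog '{"grip":[0,0,0,0,0,0,0,0],"slide":[[1.6,11,0],[1.6,11,0],[1.6,11,0],[1.6,11,0],[1.6,11,0],[1.6,11,0],[1.6,11,0],[1.6,11,0]],"twist":[[0,0,2.85],[0,0,2.85],[0,0,2.85],[0,0,2.85],[0,0,2.85],[0,0,2.85],[0,0,2.85],[0,0,2.85]]}'
```

```text
t: 1.53
tcp_pos: [0.4297, -0.0017, 0.2307]
tool_rot: [[0.0, 1.0, 0.001], [1.0, -0.0, 0.001], [0.001, 0.001, -1.0]]
ft_force: [1.9, -0.7, 0.7]
finger_gap: 1.002
```

```bash
python3 -m jog '{"grip":[0,0,0,0,0,0,0,0],"slide":[[0,8.3,0],[0,8.3,0],[0,8.3,0],[0,8.3,0],[0,8.3,0],[0,8.3,0],[0,8.3,0],[0,8.3,0]],"twist":[[0,0,0],[0,0,0],[0,0,0],[0,0,0],[0,0,0],[0,0,0],[0,0,0],[0,0,0]]}'
python3 - <<'E'
from h import *
s=readout.observe();T=wristT(s);i=camera("wrist")
c=np.array([.4288,.2468,.075])
for a in np.linspace(0,6.28,25)[:-1]:
    p=proj("wrist",c+[.034*np.cos(a),.034*np.sin(a),0],T); cv2.circle(i,tuple(int(x) for x in p),1,(0,0,255),-1)
cv2.imwrite("pics/w1.png",np.clip(i*1.4,0,255))
print(s['tcp_pos'])
E
```

```text
t: 2.2
tcp_pos: [0.4292, 0.2492, 0.2302]
tool_rot: [[-0.003, 1.0, -0.0], [1.0, 0.003, 0.001], [0.001, -0.0, -1.0]]
ft_force: [1.0, -0.2, -0.4]
finger_gap: 1.001
[0.4291507  0.24917317 0.23019631][ WARN:0@1.122] global loadsave.cpp:1063 imwrite_ Unsupported depth image for selected encoder is fallbacked to CV_8U.
```

View pics/w1.png

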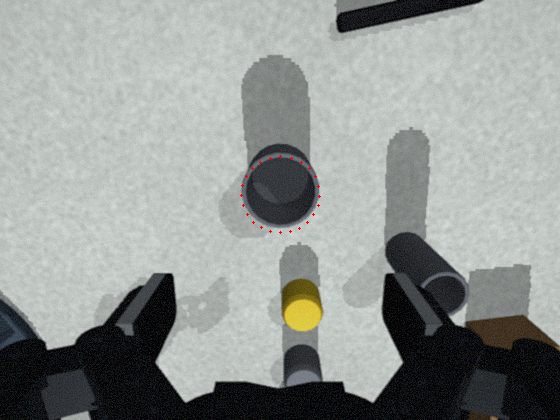

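Ring overlay matches the rim (243–318, 153–228) within ~3 px; the wide adapter is under the tool (y≈0.249). Descending.

```bash
python3 -m jog '{"grip":[0,0,0,0,0,0,0,0],"slide":[[0,0,-1],[0,0,-2],[0,0,-3],[0,0,-4],[0,0,-5],[0,0,-6],[0,0,-6.3],[0,0,-6.3]],"twist":[[0,0,0],[0,0,0],[0,0,0],[0,0,0],[0,0,0],[0,0,0],[0,0,0],[0,0,0]]}'
python3 -m jog '{"grip":[1,1,1,1,1,1,1,1],"slide":[[0,0,0],[0,0,0],[0,0,0],[0,0,0],[0,0,0],[0,0,0],[0,0,0],[0,0,0]],"twist":[[0,0,0],[0,0,0],[0,0,0],[0,0,0],[0,0,0],[0,0,0],[0,0,0],[0,0,0]]}' 40
```

```text
t: 2.92
tcp_pos: [0.4281, 0.2458, 0.0398]
tool_rot: [[0.0, 1.0, -0.003], [1.0, -0.0, -0.001], [-0.001, -0.003, -1.0]]
ft_force: [-0.2, 0.2, -0.8]
finger_gap: 1.003
t: 3.58
tcp_pos: [0.4293, 0.2461, 0.0417]
tool_rot: [[0.0, 1.0, -0.001], [1.0, -0.0, -0.0], [-0.0, -0.001, -1.0]]
ft_force: [-1.0, -3.4, 11.6]
finger_gap: 0.785
```

```bash
python3 -m jog '{"grip":[1,1,1,1,1,1,1,1],"slide":[[0,0,0.5],[0,0,1.2],[0,0,2.2],[0,0,3.3],[0,0,4],[0,0,4.3],[0,0,4.3],[0,0,4.3]],"twist":[[0,0,0],[0,0,0],[0,0,0],[0,0,0],[0,0,0],[0,0,0],[0,0,0],[0,0,0]]}'
python3 -m jog '{"grip":[1,1,1,1,1,1,1,1],"slide":[[0,-0.6,0],[0,-1.6,0],[0,-2.6,0],[0,-3.6,0],[-0.1,-4.6,0],[-0.2,-5.6,0],[-0.3,-6.5,0],[-0.3,-7,0]],"twist":[[0,0,0],[0,0,0],[0,0,0],[0,0,0],[0,0,0],[0,0,0],[0,0,0],[0,0,0]]}'
```

```text
t: 4.25
tcp_pos: [0.4294, 0.2461, 0.1705]
tool_rot: [[0.0, 1.0, -0.0], [1.0, -0.0, -0.0], [-0.0, -0.0, -1.0]]
ft_force: [0.4, -1.2, -1.2]
finger_gap: 0.786
t: 4.92
tcp_pos: [0.4187, 0.0337, 0.1689]
tool_rot: [[0.002, 1.0, -0.003], [1.0, -0.002, -0.001], [-0.001, -0.003, -1.0]]
ft_force: [0.6, -0.2, -0.9]
finger_gap: 0.789
```

```bash
python3 -m jog '{"grip":[1,1,1,1,1,1,1,1],"slide":[[0,-1.2,0],[0,-2.4,0],[0,-3.6,0],[0,-5,0],[-0.1,-6.4,0],[-0.1,-7.8,0],[-0.1,-8.6,0],[-0.1,-9.1,0]],"twist":[[0,0,0],[0,0,0],[0,0,0],[0,0,0],[0,0,0],[0,0,0],[0,0,0],[0,0,0]]}'
python3 -m jog '{"grip":[1,1],"slide":[[0,0,0],[0,0,0]],"twist":[[0,0,0],[0,0,0]]}'
python3 - <<'E'
from h import *
s=readout.observe();T=wristT(s);i=np.clip(camera("wrist")*1.4,0,255).astype(np.uint8)
for c,r in((np.array([.4152,-.2391,.064]),.046),(s['tcp_pos']+[0,.002,.033],.034),(s['tcp_pos']+[0,.002,-.042],.034)):
  for a in np.linspace(0,6.28,25)[:-1]:
    p=proj("wrist",c+[r*np.cos(a),r*np.sin(a),0],T); cv2.circle(i,tuple(int(x) for x in p),1,(0,0,255),-1)
t=camera("top");t=cv2.resize(t[150:290,330:480],(600,560),interpolation=cv2.INTER_CUBIC)
cv2.imwrite("pics/w2.png",np.hstack([cv2.resize(i,(480,360)),cv2.resize(t,(300,360))]));print(s['tcp_pos'])
E
```

```text
t: 5.58
tcp_pos: [0.4144, -0.2418, 0.167]
tool_rot: [[0.004, 1.0, -0.005], [1.0, -0.004, 0.0], [0.0, -0.005, -1.0]]
ft_force: [0.7, 0.2, -2.0]
finger_gap: 0.786
t: 5.75
tcp_pos: [0.4133, -0.242, 0.1652]
tool_rot: [[0.006, 1.0, -0.008], [1.0, -0.006, 0.002], [0.002, -0.008, -1.0]]
ft_force: [-0.3, -0.2, -1.2]
finger_gap: 0.781
[ 0.41334976 -0.24195887  0.165208  ]
```

View pics/w2.png

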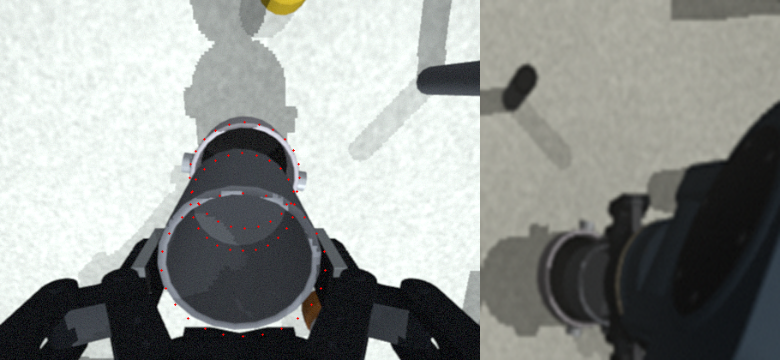

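```bash
python3 -m jog '{"grip":[1,1,1,1,1,1,1,1],"slide":[[0.06,0,-0.3],[0.06,0,-0.8],[0.06,0,-1.2],[0.06,0,-1.6],[0.06,0,-2],[0.06,0,-2.3],[0.06,0,-2.5],[0.06,0,-2.5]],"twist":[[0,-0.08,0],[0,-0.08,0],[0,-0.08,0],[0,-0.08,0],[0,-0.08,0],[0,-0.08,0],[0,-0.08,0],[0,-0.08,0]]}'
```

```text
t: 6.52
tcp_pos: [0.4153, -0.2398, 0.0901]
tool_rot: [[0.003, 1.0, 0.0], [1.0, -0.003, 0.002], [0.002, 0.0, -1.0]]
ft_force: [-1.5, 0.4, -1.4]
finger_gap: 0.788
```

```bash
python3 -m jog '{"grip":[1,1,1,1,1,1],"slide":[[0,0,-0.2],[0,0,-0.4],[0,0,-0.6],[0,0,-0.7],[0,0,-0.8],[0,0,-0.8]],"twist":[[0,0,0],[0,0,0],[0,0,0],[0,0,0],[0,0,0],[0,0,0]]}'
```

```text
t: 7.02
tcp_pos: [0.4155, -0.2399, 0.0659]
tool_rot: [[0.003, 1.0, 0.0], [1.0, -0.003, 0.002], [0.002, 0.0, -1.0]]
ft_force: [-0.2, 0.7, -1.7]
finger_gap: 0.78
```

```bash
python3 -m jog '{"grip":[0,0,0,0,0,0],"slide":[[0,0,0],[0,0,0],[0,0,0],[0,0,0],[0,0,0],[0,0,0]],"twist":[[0,0,0],[0,0,0],[0,0,0],[0,0,0],[0,0,0],[0,0,0]]}'
python3 -m jog '{"grip":[0,0,0,0,0,0,0,0],"slide":[[0,0,0.5],[0,0,1.2],[0,0,2],[0,0,3],[0,0,4],[0,0,5],[0,0,5.6],[0,0,5.6]],"twist":[[0,0,0],[0,0,0],[0,0,0],[0,0,0],[0,0,0],[0,0,0],[0,0,0],[0,0,0]]}'
python3 - <<'E'
from h import *
s=readout.observe();T=wristT(s);i=np.clip(camera("wrist")*1.4,0,255).astype(np.uint8)
for c,r in((np.array([.4152,-.2391,.064]),.046),(np.array([.4152,-.2391,.099]),.034)):
  for a in np.linspace(0,6.28,25)[:-1]:
    p=proj("wrist",c+[r*np.cos(a),r*np.sin(a),0],T); cv2.circle(i,tuple(int(x) for x in p),1,(0,0,255),-1)
cv2.imwrite("pics/w3.png",i);print(s['tcp_pos'])
E
```

```text
t: 7.52
tcp_pos: [0.4155, -0.24, 0.0659]
tool_rot: [[0.003, 1.0, 0.001], [1.0, -0.003, 0.002], [0.002, 0.001, -1.0]]
ft_force: [-0.6, -0.0, -0.3]
finger_gap: 0.999
t: 8.18
tcp_pos: [0.4169, -0.2408, 0.2377]
tool_rot: [[0.003, 1.0, 0.005], [1.0, -0.003, -0.001], [-0.001, 0.005, -1.0]]
ft_force: [0.5, 0.4, 0.1]
finger_gap: 1.002
[ 0.41685473 -0.240754    0.23769649]
```

View pics/w3.png

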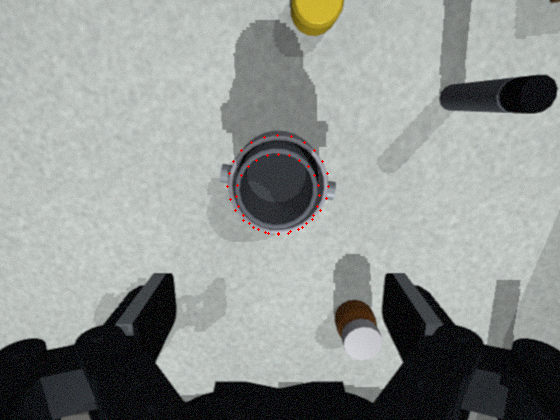

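Wide adapter stands in the bucket, rim at z≈0.099 at (236–320,148–231), near-concentric. Next the narrow adapter.

```bash
python3 -m jog '{"grip":[0,0,0,0,0,0,0,0],"slide":[[2,5.2,0],[4,10.4,0],[4,10.4,0],[4,10.4,0],[4,10.4,0],[4,10.4,0],[4,10.4,0],[4,10.4,0]],"twist":[[0,0.05,0],[0,0.05,0],[0,0.05,0],[0,0.05,0],[0,0.05,0],[0,0.05,0],[0,0.05,0],[0,0.05,0]]}'
```

```text
t: 8.9
tcp_pos: [0.5359, 0.0729, 0.2343]
tool_rot: [[0.003, 1.0, -0.003], [1.0, -0.003, 0.0], [0.0, -0.003, -1.0]]
ft_force: [0.3, -2.0, 0.2]
finger_gap: 1.001
```

```bash
python3 -m jog '{"grip":[0,0,0,0,0,0,0,0],"slide":[[0.6,1.5,0],[1.1,2.9,0],[1.1,2.9,0],[1.1,2.9,0],[1.1,2.9,0],[1.1,2.9,0],[1.1,2.9,0],[1.1,2.9,0]],"twist":[[0,0,0],[0,-0.03,0],[0,-0.03,0],[0,-0.03,0],[0,-0.03,0],[0,-0.03,0],[0,-0.03,0],[0,-0.03,0]]}'
python3 - <<'E'
from h import *
s=readout.observe();T=wristT(s);i=np.clip(camera("wrist")*1.4,0,255).astype(np.uint8)
for c,r in((np.array([.5701,.1618,.1]),.023),):
  for a in np.linspace(0,6.28,17)[:-1]:
    p=proj("wrist",c+[r*np.cos(a),r*np.sin(a),0],T); cv2.circle(i,tuple(int(x) for x in p),1,(0,0,255),-1)
cv2.imwrite("pics/w4.png",i);print(s['tcp_pos'])
E
```

```text
t: 9.57
tcp_pos: [0.5688, 0.1588, 0.2345]
tool_rot: [[0.004, 1.0, 0.0], [1.0, -0.004, -0.0], [-0.0, 0.0, -1.0]]
ft_force: [-0.3, -0.1, 0.2]
finger_gap: 0.995
[0.56876495 0.15882401 0.23446742]
```

View pics/w4.png

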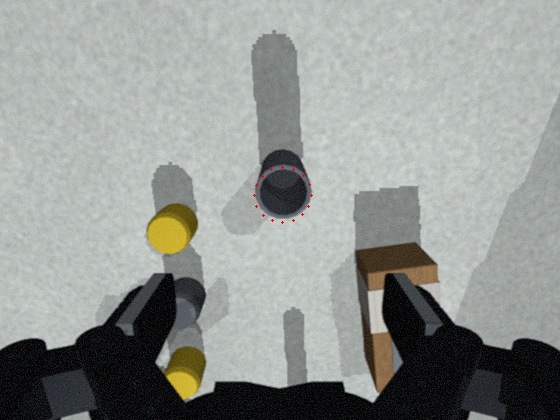

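```bash
python3 -m jog '{"grip":[0,0,0,0,0,0,0,0],"slide":[[0.04,0.15,-1],[0.04,0.15,-2],[0.04,0.15,-3],[0.04,0.15,-4],[0.04,0.15,-5],[0.04,0.15,-5.35],[0.04,0.15,-5.35],[0.04,0.15,-5.35]],"twist":[[0,0,0],[0,0,0],[0,0,0],[0,0,0],[0,0,0],[0,0,0],[0,0,0],[0,0,0]]}'
python3 -m jog '{"grip":[1,1,1,1,1,1,1,1],"slide":[[0,0,0],[0,0,0],[0,0,0],[0,0,0],[0,0,0],[0,0,0],[0,0,0],[0,0,0]],"twist":[[0,0,0],[0,0,0],[0,0,0],[0,0,0],[0,0,0],[0,0,0],[0,0,0],[0,0,0]]}'
```

```text
t: 10.28
tcp_pos: [0.5703, 0.1633, 0.075]
tool_rot: [[0.005, 1.0, 0.0], [1.0, -0.005, 0.0], [0.0, 0.0, -1.0]]
ft_force: [0.4, 0.5, 0.4]
finger_gap: 0.999
t: 10.95
tcp_pos: [0.5713, 0.1636, 0.0766]
tool_rot: [[0.005, 1.0, 0.003], [1.0, -0.005, 0.001], [0.001, 0.003, -1.0]]
ft_force: [-0.2, 0.3, 11.0]
finger_gap: 0.532
```

```bash
python3 -m jog '{"grip":[1,1,1,1,1,1,1,1],"slide":[[0,0,0.5],[0,0,1.2],[0,0,2.2],[0,0,3.3],[0,0,4.2],[0,0,4.7],[0,0,4.7],[0,0,4.7]],"twist":[[0,0,0],[0,0.03,0],[0,0.03,0],[0,0.03,0],[0,0.03,0],[0,0.03,0],[0,0.03,0],[0,0.03,0]]}'
python3 -m jog '{"grip":[1,1,1,1,1,1,1,1],"slide":[[-0.2,-0.5,0],[-0.6,-1.5,0],[-1,-2.5,0],[-1.5,-3.75,0],[-2,-5,0],[-2.4,-6,0],[-2.8,-7,0],[-2.8,-7,0]],"twist":[[0,0,0],[0,0,0],[0,0,0],[0,0,0],[0,0,0],[0,0,0],[0,0,0],[0,0,0]]}'
```

```text
t: 11.62
tcp_pos: [0.5718, 0.1637, 0.2183]
tool_rot: [[0.005, 1.0, 0.002], [1.0, -0.005, 0.001], [0.001, 0.002, -1.0]]
ft_force: [1.2, 0.2, -2.0]
finger_gap: 0.523
t: 12.28
tcp_pos: [0.4852, -0.0502, 0.2174]
tool_rot: [[0.008, 1.0, -0.0], [1.0, -0.008, 0.0], [0.0, -0.0, -1.0]]
ft_force: [-0.1, -0.2, -1.1]
finger_gap: 0.528
```

```bash
python3 -m jog '{"grip":[1,1,1,1,1,1,1,1],"slide":[[-0.3,-0.8,0],[-0.8,-2,0],[-1.2,-3.2,0],[-1.7,-4.5,0],[-2.1,-5.6,0],[-2.32,-6.26,0],[-2.32,-6.26,0],[-2.32,-6.26,0]],"twist":[[0,0,0.05],[0,0,0.05],[0,0,0.08],[0,0,0.08],[0,0,0.08],[0,0,0.08],[0,0,0.08],[0,0,0.08]]}'
python3 - <<'E'
from h import *
s=readout.observe();T=wristT(s);i=np.clip(camera("wrist")*1.4,0,255).astype(np.uint8)
t=s['tcp_pos']
for c,r in((np.array([.4155,-.238,.099]),.034),(t+[0,0,.0234],.023),(t+[0,0,-.0766],.023)):
  for a in np.linspace(0,6.28,25)[:-1]:
    p=proj("wrist",c+[r*np.cos(a),r*np.sin(a),0],T); cv2.circle(i,tuple(int(x) for x in p),1,(0,0,255),-1)
cv2.imwrite("pics/w5.png",i);print(t)
E
```

```text
t: 12.95
tcp_pos: [0.4149, -0.2384, 0.2163]
tool_rot: [[0.002, 1.0, -0.002], [1.0, -0.002, 0.001], [0.001, -0.002, -1.0]]
ft_force: [-0.2, 0.3, -0.3]
finger_gap: 0.532
[ 0.41487892 -0.23838826  0.21627347]
```

View pics/w5.png

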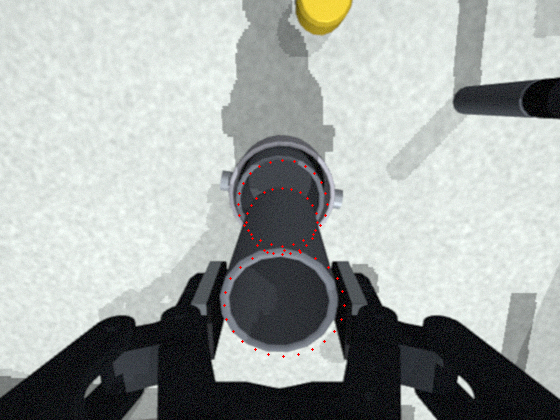

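```bash
python3 -m jog '{"grip":[1,1,1,1,1,1,1,1],"slide":[[0.04,0.06,-0.3],[0.04,0.06,-0.8],[0.04,0.06,-1.2],[0.04,0.06,-1.5],[0.04,0.06,-1.8],[0.04,0.06,-2.1],[0.04,0.06,-2.4],[0.04,0.06,-2.4]],"twist":[[0,-0.02,0],[0,-0.02,0],[0,-0.02,0],[0,-0.02,0],[0,-0.02,0],[0,-0.02,0],[0,-0.02,0],[0,-0.02,0]]}'
```

```text
t: 13.67
tcp_pos: [0.4159, -0.2352, 0.1428]
tool_rot: [[0.0, 1.0, -0.001], [1.0, -0.0, 0.002], [0.002, -0.001, -1.0]]
ft_force: [-0.3, 0.5, -1.3]
finger_gap: 0.529
```

```bash
python3 -m jog '{"grip":[1,1,1,1,1,1,1,1],"slide":[[0,-0.02,-0.2],[0,-0.03,-0.5],[0,-0.03,-0.8],[0,-0.03,-1],[0,-0.03,-1.1],[0,-0.03,-1.2],[0,-0.03,-1.22],[0,-0.03,-1.22]],"twist":[[0.02,0,0],[0.02,0,0],[0.02,0,0],[0.02,0,0],[0.02,0,0],[0.02,0,0],[0.02,0,0],[0.02,0,0]]}'
```

```text
t: 14.33
tcp_pos: [0.4159, -0.2362, 0.1062]
tool_rot: [[0.0, 1.0, -0.001], [1.0, -0.0, 0.004], [0.004, -0.001, -1.0]]
ft_force: [-0.1, 0.4, -1.2]
finger_gap: 0.533
```

```bash
python3 -m jog '{"grip":[0,0,0,0,0,0],"slide":[[0,0,0],[0,0,0],[0,0,0],[0,0,0],[0,0,0],[0,0,0]],"twist":[[0,0,0],[0,0,0],[0,0,0],[0,0,0],[0,0,0],[0,0,0]]}'
python3 -m jog '{"grip":[0,0,0,0,0,0,0,0],"slide":[[0,0,0.5],[0,0,1.2],[0,0,2],[0,0,3],[0,0,4],[0,0,4.6],[0,0,4.6],[0,0,4.6]],"twist":[[-0.04,0,0],[-0.04,0,0],[-0.04,0,0],[-0.04,0,0],[-0.04,0,0],[-0.04,0,0],[-0.04,0,0],[-0.04,0,0]]}'
python3 - <<'E'
from h import *
s=readout.observe();T=wristT(s);i=np.clip(camera("wrist")*1.4,0,255).astype(np.uint8)
for c,r in((np.array([.4155,-.236,.099]),.034),(np.array([.4159,-.236,.129]),.023)):
  for a in np.linspace(0,6.28,25)[:-1]:
    p=proj("wrist",c+[r*np.cos(a),r*np.sin(a),0],T); cv2.circle(i,tuple(int(x) for x in p),1,(0,0,255),-1)
cv2.imwrite("pics/w6.png",i);print(s['tcp_pos'])
E
```

```text
t: 14.83
tcp_pos: [0.416, -0.2362, 0.1063]
tool_rot: [[0.0, 1.0, -0.001], [1.0, -0.0, 0.004], [0.004, -0.001, -1.0]]
ft_force: [-0.5, 0.9, 0.0]
finger_gap: 0.999
t: 15.5
tcp_pos: [0.4164, -0.2365, 0.2448]
tool_rot: [[0.0, 1.0, 0.0], [1.0, -0.0, -0.001], [-0.001, 0.0, -1.0]]
ft_force: [0.0, 0.4, -0.8]
finger_gap: 0.994
[ 0.4164369  -0.23646533  0.24481655]
```

View pics/w6.png

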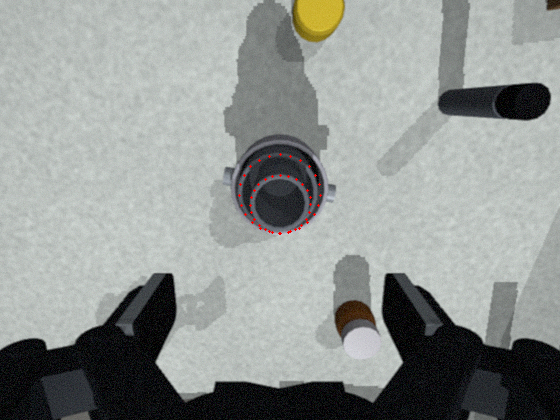

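Narrow adapter is nested: rim at (250–309,175–232), concentric with the wide one and at the predicted height. Now the tube (top at ≈(525,101)).

```bash
python3 -m jog '{"grip":[0,0,0,0,0,0,0,0],"slide":[[1,0.43,0],[2,0.86,0],[3.2,1.4,0],[4.4,1.9,0],[5.4,2.3,0],[5.9,2.5,0],[5.9,2.5,0],[5.9,2.5,0]],"twist":[[0,0,0],[0,0,0],[0,0,0],[0,0,0],[0,0,0],[0,0,0],[0,0,0],[0,0,0]]}'
python3 - <<'E'
from h import *
s=readout.observe();T=wristT(s);i=np.clip(camera("wrist")*1.4,0,255).astype(np.uint8)
for c,r in((np.array([.593,-.1614,.127]),.013),(np.array([.593,-.1614,.0]),.013)):
  for a in np.linspace(0,6.28,13)[:-1]:
    p=proj("wrist",c+[r*np.cos(a),r*np.sin(a),0],T); cv2.circle(i,tuple(int(x) for x in p),1,(0,0,255),-1)
cv2.imwrite("pics/w7.png",i);print(s['tcp_pos'])
E
```

```text
t: 16.22
tcp_pos: [0.5928, -0.1606, 0.2418]
tool_rot: [[-0.001, 1.0, -0.004], [1.0, 0.001, 0.001], [0.001, -0.004, -1.0]]
ft_force: [-0.5, 0.4, -0.6]
finger_gap: 1.001
[ 0.59283362 -0.16062932  0.2417736 ]
```

View pics/w7.png

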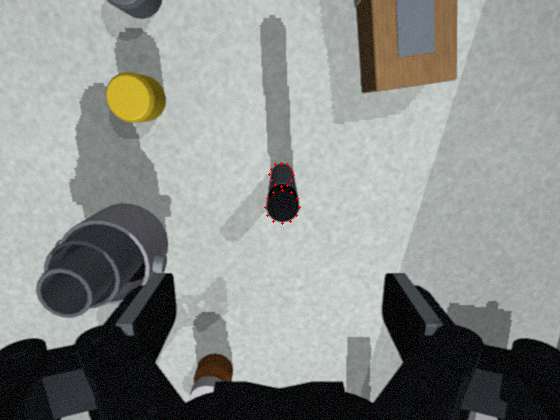

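```bash
python3 -m jog '{"grip":[0,0,0,0,0,0,0,0],"slide":[[0,0.02,-1],[0,0.02,-2],[0,0.02,-3],[0,0.02,-4],[0,0.02,-4.6],[0,0.02,-4.78],[0,0.02,-4.78],[0,0.02,-4.78]],"twist":[[0,-0.04,0],[0,-0.04,0],[0,-0.04,0],[0,-0.04,0],[0,-0.04,0],[0,-0.04,0],[0,-0.04,0],[0,-0.04,0]]}'
python3 -m jog '{"grip":[1,1,1,1,1,1,1,1],"slide":[[0,0,0],[0,0,0],[0,0,0],[0,0,0],[0,0,0],[0,0,0],[0,0,0],[0,0,0]],"twist":[[0,0,0],[0,0,0],[0,0,0],[0,0,0],[0,0,0],[0,0,0],[0,0,0],[0,0,0]]}'
```

```text
t: 16.93
tcp_pos: [0.5922, -0.161, 0.1002]
tool_rot: [[0.001, 1.0, 0.002], [1.0, -0.001, 0.0], [0.0, 0.002, -1.0]]
ft_force: [0.4, 0.0, 0.3]
finger_gap: 0.998
t: 17.6
tcp_pos: [0.5927, -0.1611, 0.1007]
tool_rot: [[0.001, 1.0, 0.003], [1.0, -0.001, 0.0], [0.0, 0.003, -1.0]]
ft_force: [0.6, -0.2, 5.8]
finger_gap: 0.285
```

```bash
python3 -m jog '{"grip":[1,1,1,1,1,1,1,1],"slide":[[0,0,0.4],[0,0,1],[0,0,2],[0,0,3],[0,0,4],[0,0,5],[0,0,5.5],[0,0,5.5]],"twist":[[0,0.02,0],[0,0.02,0],[0,0.02,0],[0,0.02,0],[0,0.02,0],[0,0.02,0],[0,0.02,0],[0,0.02,0]]}'
python3 -m jog '{"grip":[1,1,1,1,1,1,1,1],"slide":[[-0.6,-0.25,0],[-1.5,-0.62,0],[-2.4,-1,0],[-3.4,-1.42,0],[-4.3,-1.8,0],[-5.2,-2.2,0],[-5.9,-2.48,0],[-5.9,-2.48,0]],"twist":[[0,0,0],[0,0,0],[0,0,0],[0,0,0],[0,0,0],[0,0,0],[0,0,0],[0,0,0]]}'
python3 - <<'E'
from h import *
s=readout.observe();T=wristT(s);i=np.clip(camera("wrist")*1.4,0,255).astype(np.uint8)
t=s['tcp_pos']
for c,r in((np.array([.4155,-.235,.129]),.023),(t+[0,0,.0263],.013),(t+[0,0,-.1007],.013)):
  for a in np.linspace(0,6.28,17)[:-1]:
    p=proj("wrist",c+[r*np.cos(a),r*np.sin(a),0],T); cv2.circle(i,tuple(int(x) for x in p),1,(0,0,255),-1)
cv2.imwrite("pics/w8.png",i);print(t)
E
```

```text
t: 18.27
tcp_pos: [0.5937, -0.1613, 0.2691]
tool_rot: [[0.0, 1.0, 0.005], [1.0, -0.0, -0.001], [-0.001, 0.005, -1.0]]
ft_force: [0.2, -0.5, -0.6]
finger_gap: 0.291
t: 18.93
tcp_pos: [0.4132, -0.2366, 0.2685]
tool_rot: [[0.003, 1.0, 0.003], [1.0, -0.003, -0.001], [-0.001, 0.003, -1.0]]
ft_force: [-1.0, 0.7, -1.3]
finger_gap: 0.285
[ 0.41323669 -0.23658076  0.26853117]
```

View pics/w8.png

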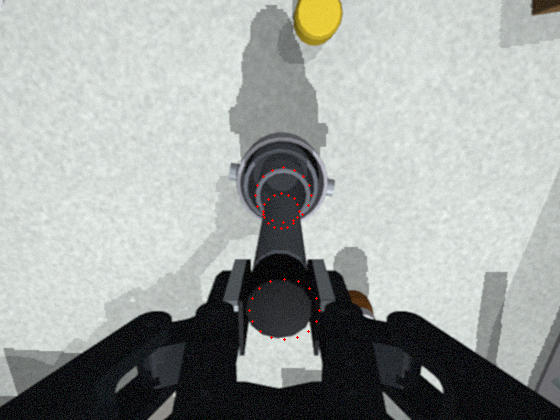

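```bash
python3 -m jog '{"grip":[1,1,1,1,1,1,1,1],"slide":[[0.08,0.05,-0.2],[0.08,0.05,-0.6],[0.08,0.05,-1],[0.08,0.05,-1.4],[0.08,0.05,-1.8],[0.08,0.05,-2.3],[0.08,0.05,-2.8],[0.08,0.05,-3]],"twist":[[0,0.03,0],[0,0.03,0],[0,0.03,0],[0,0.03,0],[0,0.03,0],[0,0.03,0],[0,0.03,0],[0,0.03,0]]}'
```

```text
t: 19.65
tcp_pos: [0.417, -0.2335, 0.1756]
tool_rot: [[0.002, 1.0, -0.002], [1.0, -0.002, 0.001], [0.001, -0.002, -1.0]]
ft_force: [-0.3, 0.4, -1.0]
finger_gap: 0.289
```

```bash
python3 -m jog '{"grip":[1,1,1,1,1,1,1,1],"slide":[[-0.04,-0.05,-0.2],[-0.04,-0.05,-0.5],[-0.04,-0.05,-0.8],[-0.04,-0.05,-1],[-0.04,-0.05,-1.2],[-0.04,-0.05,-1.3],[-0.04,-0.05,-1.34],[-0.04,-0.05,-1.34]],"twist":[[0,-0.02,0],[0,-0.02,0],[0,-0.02,0],[0,-0.02,0],[0,-0.02,0],[0,-0.02,0],[0,-0.02,0],[0,-0.02,0]]}'
```

```text
t: 20.32
tcp_pos: [0.4158, -0.235, 0.1353]
tool_rot: [[0.002, 1.0, -0.0], [1.0, -0.002, 0.001], [0.001, -0.0, -1.0]]
ft_force: [0.1, 1.3, -0.1]
finger_gap: 0.29
```

```bash
python3 -m jog '{"grip":[0,0,0,0,0,0,0],"slide":[[0,0,0],[0,0,0],[0,0,0],[0,0,0],[0,0,0],[0,0,0],[0,0,0]],"twist":[[0,0,0],[0,0,0],[0,0,0],[0,0,0],[0,0,0],[0,0,0],[0,0,0]]}'
python3 -m jog '{"grip":[0,0,0,0,0,0,0,0],"slide":[[0,0,0.4],[0,0,1],[0,0,2],[0,0,3],[0,0,4],[0,0,4.3],[0,0,4.3],[0,0,4.3]],"twist":[[0,0,0],[0,0,0],[0,0,0],[0,0,0],[0,0,0],[0,0,0],[0,0,0],[0,0,0]]}'
python3 - <<'E'
from h import *
s=readout.observe();T=wristT(s);i=np.clip(camera("wrist")*1.4,0,255).astype(np.uint8)
for c,r in((np.array([.4155,-.235,.129]),.023),(np.array([.4158,-.235,.161]),.013)):
  for a in np.linspace(0,6.28,25)[:-1]:
    p=proj("wrist",c+[r*np.cos(a),r*np.sin(a),0],T); cv2.circle(i,tuple(int(x) for x in p),1,(0,0,255),-1)
cv2.imwrite("pics/w9.png",i);print(s['tcp_pos'])
E
```

```text
t: 20.9
tcp_pos: [0.4158, -0.2351, 0.1354]
tool_rot: [[0.002, 1.0, -0.0], [1.0, -0.002, 0.001], [0.001, -0.0, -1.0]]
ft_force: [-0.1, 0.4, 0.7]
finger_gap: 1.003
t: 21.57
tcp_pos: [0.416, -0.2352, 0.2641]
tool_rot: [[0.002, 1.0, 0.0], [1.0, -0.002, 0.001], [0.001, 0.0, -1.0]]
ft_force: [0.1, 0.1, -0.0]
finger_gap: 1.002
[ 0.4159956  -0.23515155  0.26409264]
```

View pics/w9.png

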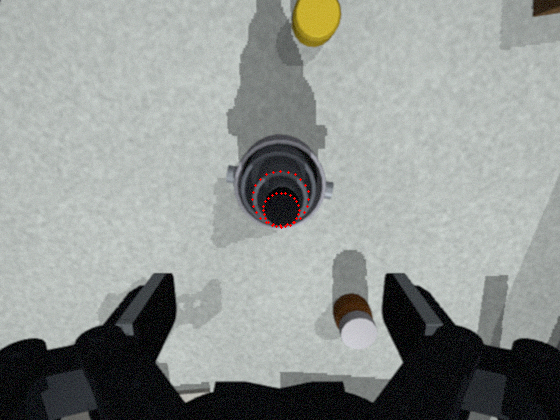

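Tube is fully down, top (264–300,190–228) exactly on the prediction at z=0.161. Now the grey cap.

```bash
python3 -m jog '{"grip":[0,0,0,0,0,0,0,0],"slide":[[0.16,1,0],[0.36,2.3,0],[0.6,3.7,0],[0.8,5,0],[1,6.4,0],[1.2,7.7,0],[1.33,8.35,0],[1.33,8.35,0]],"twist":[[0,0,0],[0,0,0],[0,0,0],[0,0,0],[0,0,0],[0,0,0],[0,0,0],[0,0,0]]}'
python3 -m jog '{"grip":[0,0,0,0,0],"slide":[[0,0,-1],[0,0,-2],[0,0,-3],[0,0,-3.4],[0,0,-3.4]],"twist":[[0,0,0],[0,0,0],[0,0,0],[0,0,0],[0,0,0]]}'
python3 - <<'E'
from h import *
s=readout.observe();T=wristT(s);i=np.clip(camera("wrist")*1.4,0,255).astype(np.uint8)
for c,r in((np.array([.4561,.0143,.042]),.020),(np.array([.4561,.0143,.036]),.023)):
  for a in np.linspace(0,6.28,17)[:-1]:
    p=proj("wrist",c+[r*np.cos(a),r*np.sin(a),0],T); cv2.circle(i,tuple(int(x) for x in p),1,(0,0,255),-1)
cv2.imwrite("pics/w10.png",i);print(s['tcp_pos'])
E
```

```text
t: 22.28
tcp_pos: [0.4552, 0.019, 0.2618]
tool_rot: [[-0.002, 1.0, -0.003], [1.0, 0.002, 0.002], [0.002, -0.003, -1.0]]
ft_force: [0.9, -0.1, 0.3]
finger_gap: 1.002
t: 22.7
tcp_pos: [0.4525, 0.0185, 0.156]
tool_rot: [[-0.002, 1.0, -0.01], [1.0, 0.002, 0.002], [0.002, -0.01, -1.0]]
ft_force: [-0.7, 0.1, -0.2]
finger_gap: 0.998
[0.4524954  0.01851627 0.15604952]
```

View pics/w10.png

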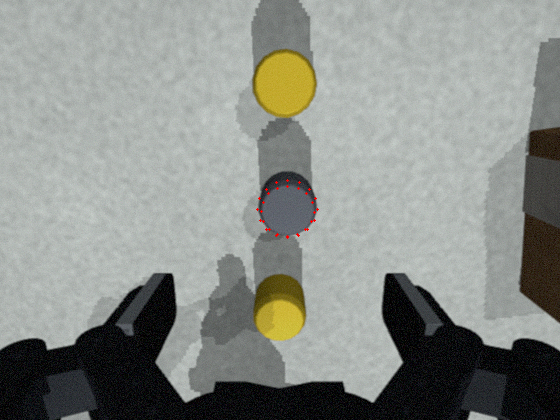

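Grey cap at (259–316,180–236) matches the prediction, yellow ones are clear on both sides along y. Descending on the grey one.

```bash
python3 -m jog '{"grip":[0,0,0,0,0,0,0,0],"slide":[[0.12,-0.13,-1],[0.12,-0.13,-2],[0.12,-0.13,-3],[0.12,-0.13,-3.9],[0.12,-0.13,-4.5],[0.12,-0.13,-4.8],[0.12,-0.13,-4.87],[0.12,-0.13,-4.87]],"twist":[[0,-0.09,0],[0,-0.09,0],[0,-0.09,0],[0,-0.09,0],[0,-0.09,0],[0,-0.09,0],[0,-0.09,0],[0,-0.09,0]]}'
python3 -m jog '{"grip":[1,1,1,1,1,1,1,1],"slide":[[0,0,0],[0,0,0],[0,0,0],[0,0,0],[0,0,0],[0,0,0],[0,0,0],[0,0,0]],"twist":[[0,0,0],[0,0,0],[0,0,0],[0,0,0],[0,0,0],[0,0,0],[0,0,0],[0,0,0]]}' 30
```

```text
t: 23.42
tcp_pos: [0.4577, 0.0145, 0.0126]
tool_rot: [[-0.002, 1.0, 0.003], [1.0, 0.002, 0.002], [0.002, 0.003, -1.0]]
ft_force: [1.1, 0.2, 0.2]
finger_gap: 1.0
t: 24.08
tcp_pos: [0.4585, 0.0146, 0.0137]
tool_rot: [[-0.002, 1.0, 0.004], [1.0, 0.002, 0.002], [0.002, 0.004, -1.0]]
ft_force: [-2.7, 0.5, 12.9]
finger_gap: 0.534
```

```bash
python3 -m jog '{"grip":[1,1,1,1,1,1,1,1],"slide":[[0,0,0.5],[0,0,1.3],[0,0,2.4],[0,0,3.6],[0,0,4.8],[0,0,5.8],[0,0,6.5],[0,0,6.5]],"twist":[[0,0.03,0],[0,0.03,0],[0,0.03,0],[0,0.03,0],[0,0.03,0],[0,0.03,0],[0,0.03,0],[0,0.03,0]]}'
python3 -m jog '{"grip":[1,1,1,1,1,1,1,1],"slide":[[-0.1,-0.8,0],[-0.3,-2,0],[-0.5,-3.3,0],[-0.8,-4.6,0],[-1,-5.9,0],[-1.2,-7.2,0],[-1.42,-8.2,0],[-1.42,-8.33,0]],"twist":[[0,0,0],[0,0,0],[0,0,0],[0,0,0],[0,0,0],[0,0,0],[0,0,0],[0,0,0]]}'
python3 -m jog '{"grip":[1,1],"slide":[[0,0,0],[0,0,0]],"twist":[[0,0,0],[0,0,0]]}'
python3 - <<'E'
from h import *
s=readout.observe();T=wristT(s);i=np.clip(camera("wrist")*1.4,0,255).astype(np.uint8)
t=s['tcp_pos']
for c,r in((np.array([.4155,-.235,.129]),.023),(t+[0,0,.0223],.023),(t+[0,0,-.0137],.023)):
  for a in np.linspace(0,6.28,25)[:-1]:
    p=proj("wrist",c+[r*np.cos(a),r*np.sin(a),0],T); cv2.circle(i,tuple(int(x) for x in p),1,(0,0,255),-1)
cv2.imwrite("pics/w11.png",i);print(t)
E
```

```text
t: 24.75
tcp_pos: [0.4604, 0.0147, 0.2134]
tool_rot: [[-0.002, 1.0, 0.008], [1.0, 0.002, 0.002], [0.002, 0.008, -1.0]]
ft_force: [1.0, 0.5, -0.6]
finger_gap: 0.531
t: 25.42
tcp_pos: [0.4164, -0.2392, 0.213]
tool_rot: [[0.002, 1.0, 0.008], [1.0, -0.002, 0.001], [0.001, 0.008, -1.0]]
ft_force: [0.9, -0.3, -0.9]
finger_gap: 0.531
t: 25.58
tcp_pos: [0.4161, -0.2393, 0.2127]
tool_rot: [[0.003, 1.0, 0.007], [1.0, -0.003, 0.001], [0.001, 0.007, -1.0]]
ft_force: [-0.6, -0.0, -0.8]
finger_gap: 0.532
[ 0.41609096 -0.23930223  0.21268452]
```

View pics/w11.png

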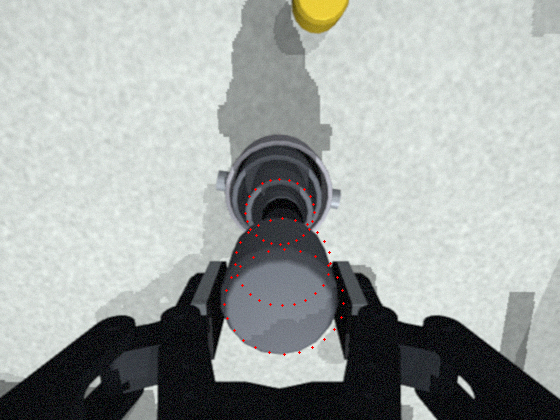

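```bash
python3 -m jog '{"grip":[1,1,1,1,1,1,1,1],"slide":[[0,0.11,0],[0,0.11,-0.2],[0,0.11,-0.5],[0,0.11,-0.8],[0,0.11,-1.1],[0,0.11,-1.4],[0,0.11,-1.6],[0,0.11,-1.6]],"twist":[[0,0.07,0],[0,0.07,0],[0,0.07,0],[0,0.07,0],[0,0.07,0],[0,0.07,0],[0,0.07,0],[0,0.07,0]]}'
```

```text
t: 26.3
tcp_pos: [0.4156, -0.235, 0.1632]
tool_rot: [[0.002, 1.0, -0.002], [1.0, -0.002, 0.003], [0.003, -0.002, -1.0]]
ft_force: [0.4, 0.3, -0.8]
finger_gap: 0.527
```

```bash
python3 -m jog '{"grip":[1,1,1,1,1,1,1,1],"slide":[[0,0,-0.1],[0,0,-0.25],[0,0,-0.4],[0,0,-0.5],[0,0,-0.6],[0,0,-0.65],[0,0,-0.67],[0,0,-0.67]],"twist":[[0,-0.02,0],[0,-0.02,0],[0,-0.02,0],[0,-0.02,0],[0,-0.02,0],[0,-0.02,0],[0,-0.02,0],[0,-0.02,0]]}'
```

```text
t: 26.97
tcp_pos: [0.4156, -0.235, 0.1431]
tool_rot: [[0.002, 1.0, 0.0], [1.0, -0.002, 0.003], [0.003, 0.0, -1.0]]
ft_force: [0.1, -0.3, -1.9]
finger_gap: 0.533
```

```bash
python3 -m jog '{"grip":[0,0,0,0,0,0,0],"slide":[[0,0,0],[0,0,0],[0,0,0],[0,0,0],[0,0,0],[0,0,0],[0,0,0]],"twist":[[0,0,0],[0,0,0],[0,0,0],[0,0,0],[0,0,0],[0,0,0],[0,0,0]]}'
python3 -m jog '{"grip":[0,0,0,0,0,0,0,0],"slide":[[0,0,0.4],[0,0,1],[0,0,2],[0,0,3],[0,0,4],[0,0,4.3],[0,0,4.3],[0,0,4.3]],"twist":[[0,0,0],[0,0,0],[0,0,0],[0,0,0],[0,0,0],[0,0,0],[0,0,0],[0,0,0]]}'
python3 - <<'E'
from h import *
s=readout.observe();T=wristT(s);i=np.clip(camera("wrist")*1.4,0,255).astype(np.uint8)
for c,r in((np.array([.4155,-.235,.165]),.023),):
  for a in np.linspace(0,6.28,17)[:-1]:
    p=proj("wrist",c+[r*np.cos(a),r*np.sin(a),0],T); cv2.circle(i,tuple(int(x) for x in p),1,(0,0,255),-1)
i=cv2.resize(i[120:260,180:380],(400,280),interpolation=cv2.INTER_CUBIC)
b=np.clip(cv2.resize(camera("scene")[160:260,110:250],(392,280),interpolation=cv2.INTER_CUBIC)*1.4,0,255).astype(np.uint8)
cv2.imwrite("pics/w12.png",np.hstack([i,b]));print(s['tcp_pos'])
E
```

```text
t: 27.55
tcp_pos: [0.4156, -0.235, 0.1431]
tool_rot: [[0.002, 1.0, 0.0], [1.0, -0.002, 0.003], [0.003, 0.0, -1.0]]
ft_force: [0.6, -0.2, -0.6]
finger_gap: 1.001
t: 28.22
tcp_pos: [0.4158, -0.2351, 0.2718]
tool_rot: [[0.002, 1.0, 0.001], [1.0, -0.002, 0.002], [0.002, 0.001, -1.0]]
ft_force: [0.4, 0.7, -0.4]
finger_gap: 1.0
[ 0.41581859 -0.2350744   0.27184441]
```

View pics/w12.png

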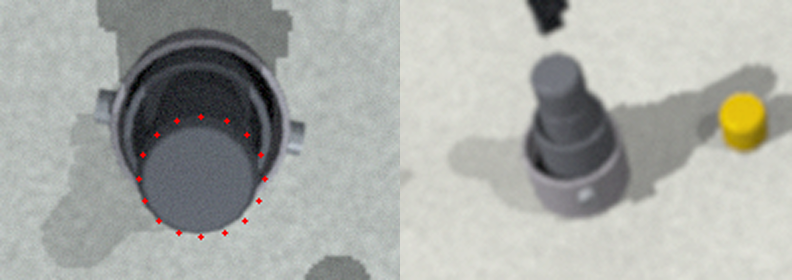

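The cap's disc (139–256, 124–234 in the crop) sits within about 2 mm of the predicted centre, and the scene view shows it level on the rim with the fingers clear. Handing in.

```bash
python3 -c "
from h import *
bot.close_job(); s=readout.observe(); print(s['t'],s['ft_force'])"
```

```text
the job is handed in; nothing more can be done
the job is handed in; nothing more can be done
```

The bucket is loaded and the job is handed in at about 28 s of the 118 s allowed. I placed the wide adapter, narrow adapter, sample tube and grey cap in that order. Each piece was set down, released and checked with the wrist camera before the next.

- **Seating:** the adapter rims and the tube top appeared within about 3 mm of where they should be when fully down. In the last pictures the cap is level on the narrow adapter's rim, centred within about 2 mm.
- **Robot:** the gripper was open and raised well clear of the stack, with no contact force beyond sensor noise.
- **Bystanders:** I never touched the jar, pen or carton, and kept the tube upright throughout. I did not re-measure the bystanders' positions at the end.
- **Disagreement:** the wrist camera read about 2–3 mm further along +y than the top camera for the adapters and bucket. I allowed for this when placing, and it is within the clearances.
- **Not seen:** the final force reading was refused once the job was closed, and no verdict was reported.

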